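# Nudge the chip slide to its read mark

### The arm

A 6-joint arm with a two-finger parallel gripper is mounted at the origin on the work surface. World frame = base frame: x ahead of the robot, y to its left, z up, the work surface at z = 0. Lengths are in m, angles in rad, forces in N, time in s.
With the tool pointing down it reaches from about 0.35 to 0.85 m from the base axis. Payload 8.1 kg.
Tool frame: the origin (TCP) lies midway between the tips of the shut fingers; the grasp point (between the pads) lies robot.tcp_to_grasp behind it (robot.tcp_to_grasp is the distance from the TCP to the grasp point, in m); z points along the fingers, x is the direction in which the jaws open and shut, and the axes are right-handed (so a half turn about z gives the same grasp; the last joint's range is limited). The gripper opens to 85 mm and grips with 20 to 120 N. Pads are 22 mm wide; open, the fingers measure 114 mm over their backs; the gripper's body (76 mm by 85 mm) begins 54 mm behind the grasp point. The pads swing forward as they close: fully open they stand 13 mm farther back than shut.
Start: joints at [1.131, 0.13, 1.488, -0, 1.523, -0.085], TCP at [0.208, 0.563, 0.231] pointing down, gripper open.
Joint ranges: [-2.96, 2.96], [-0.89, 2.26], [0.02, 2.5], [-1.34, 4.48], [0, 2.73], [-2.66, 2.66]. Speed limits (rad/s): [2.39, 2.39, 2.79, 3.14, 3.14, 3.14].

### API

Orientations are given as a unit quaternion [x, y, z, w].
In Python, from workcell import robot gives the robot as it stands. The module is installed in compiled form; this text tells all that it offers.
- The arm moves only by the tool play_rows, never from a script. Its argument "steps" is text: rows parted by semicolons, each of 5 numbers parted by spaces: the opening, from 0 (shut) to 1 (fully open), then the shift along the tool's x, y, z in cm, then the turn about the tool's z in degrees. A call has 1 to 20 rows; each row shifts and turns the commanded pose from where the row before left it, along the tool's axes as they then stand; what a row does not reach is not made up. A row lasts 1/12 s, in which the tool goes at most 41.7 mm and 7.16 degrees, less where a joint would pass 70% of its speed; a pose out of reach is approached as far as the arm can. A call with a gripper value outside its range is refused whole. The fingers move at their own pace and stop on an object; the grip force is fixed at half the most. Time passes only in rows, so rows that do not move let the fingers close. It gives the time, the measured TCP pose, the force and the opening at its end, in the units of the state.
- robot.observe(): the state, without advancing time (a new reading comes with each control period).
- robot.read_camera(name): name is "scene" or "top" or "wrist"; returns (picture, depth): 420x560x3 uint8, blue, green, red; 420x560 float32, m along the optical axis (not along the pixel's ray), 0 where there is no reading.
- robot.camera_info(name): a dict with "K" (3x3 intrinsics, pixels), "R" (3x3) and "t" (3): a world point X has camera coordinates R X + t. Camera axes: x right, y down, z forward; pixel columns grow to the right and rows downward; lengths in m; the calibration is good to about 2 mm. A picture is of the moment at which its call begins: read the wrist's pose just before it. camera_info takes no time and is no camera call; for the wrist camera it gives the pose at the moment of the call.
- robot.job_done(): hands the job in, once; it reports no verdict.
The state is a dict: "clock": time; "joints": joint angles; "joint_velocities": joint speeds; "joint_efforts": joint torques, N m; "tcp_pos": TCP position; "tcp_rot": TCP orientation; "contact_force": force on the tool from outside, world axes, zero at the start; "torque": the same for the moment, N m; "gripper_width": finger opening in m.
Only numpy, scipy, OpenCV 4.12 (cv2) and the standard library are available. Lean on these libraries where they do the work, as an engineer would, in place of code of your own. Each camera call takes 0.05 s, during which the arm holds its last target.

### The job

Two stiff hand slides lie on the clean-room bench: one carries a white chip disc with a black hub, the other has an empty black nest. Push the slide that carries the disc by its upright blue tab until it is about three centimetres short of its orange band and let it stand still for a moment, then nudge it on in small taps until the small blue pointer at the tab's foot stands within the orange band, without ever running past the band. Leave the empty slide where it is.

Things in the scene. Friction and masses are not known exactly. Their poses are not given: they have to be found in the camera images.
- chip_tab (a point): centre of the upright blue tab on the disc's slide, 61 mm above the bench: 44 mm wide (x), 12 thick (y), 50 tall, on a flat aluminium carriage (top 36 mm above the bench, reaching 6 mm behind the tab). +y points along the slide towards the orange band; z up. The disc, 72 mm across, lies 47 mm ahead (+y), its hub 14 mm lower than this point. The blue pointer is at the tab's foot, at this y.
- chip_mark (a point): middle of the flat orange band, 24 mm long along y, on the white scale beside the disc's slide, 49 mm to the +x side of the tab's centre line and 15 mm above the bench. Same axes as the tab. The pointer is in the band when the tab's point is within 12 mm of this one along y. The band stays put.
- chip_carriage (a joint): travel of the carriage with the disc along its rail, m: 0 at the starting end, 0.24 at the far end, growing towards the band (the tab's +y). A steady friction of about 6 N resists it; no spring, it stays where it is left without coasting. The slide's base is fixed to the bench.
- empty_tab (a point): centre of the blue tab on the other slide, which has an empty black nest and its own orange band; same sizes and axes as the disc's slide. To be left alone.

How it is judged:
On the way:
1. the slide with the disc stands still a few centimetres short of its mark (tab 18 to 70 mm before the middle of the band) for 0.3 s (y of chip_tab in the frame of chip_mark between -0.07 and -0.018 m and velocity of joint chip_carriage between -0.006 and 0.006 m/s), for 0.3 s.
At the end, for the whole second after the job is handed in: The pointer of the slide with the disc stands in its orange band (tab within 12 mm of the band's middle along the slide), at rest; the empty slide is within 8 mm of where it started (y of chip_tab in the frame of chip_mark between -0.012 and 0.012 m and velocity of joint chip_carriage between -0.006 and 0.006 m/s and distance of empty_tab from where it was at the start of the episode below 0.008 m); the robot touches nothing.
It fails at once if the slide with the disc runs past the orange band (more than 14 mm beyond its middle) (y of chip_tab in the frame of chip_mark above 0.014 m).
It fails at once if the empty slide is shifted by more than 8 mm (distance of empty_tab from where it was at the start of the episode above 0.008 m).
It also fails if it takes over 40 s, if anything falls off the work surface, if the arm or the gripper's body presses on something with over 40 N, if the wrist force passes 120 N, or if a joint passes its speed limit or range.

## Working session

There is one attempt and no reset: what is moved stays moved. The work goes in short steps, Python scripts to look and compute and a tool call to move; the robot and the scene stay as the last step left them, time stands still between calls to the robot, and variables do not carry over. Pictures are saved under pics/ and viewed, and the job is handed in when it is done.

Besides the shell and the picture viewer there is one more tool, called after ">>>" by a JSON object that holds its "name" and its "arguments", one argument or row to a line. play_rows: Moves the arm, as the interface text tells. Its arguments: {"type":"object","properties":{"steps":{"type":"string"}},"required":["steps"]}

```bash
mkdir -p pics
cat > h.py <<'E'
import numpy as np,cv2
from workcell import robot
def ray(ci,u,v,z):
    K,R,t=map(np.asarray,(ci["K"],ci["R"],ci["t"]))
    t=t.ravel();c=-R.T@t;d=R.T@np.linalg.inv(K)@np.array([u,v,1.])
    return c+d*(z-c[2])/d[2]
def cloud(ci,dep):
    K,R,t=map(np.asarray,(ci["K"],ci["R"],ci["t"]));t=t.ravel()
    v,u=np.indices(dep.shape);p=np.stack([(u-K[0,2])/K[0,0]*dep,(v-K[1,2])/K[1,1]*dep,dep],-1)
    return (p-t)@R
E
python3 - <<'E'
from h import *
s=robot.observe();print(s["clock"],s["tcp_pos"],s["tcp_rot"],s["gripper_width"],robot.tcp_to_grasp)
for n in("top","scene"):
    im,d=robot.read_camera(n);cv2.imwrite(f"pics/{n}0.png",im)
    np.savez(f"{n}0.npz",im=im,d=d)
    ci=robot.camera_info(n);P=cloud(ci,d);h=cv2.cvtColor(im,cv2.COLOR_BGR2HSV)
    for c,lo,hi in(("blue",(95,110,50),(130,255,255)),("orange",(5,140,120),(22,255,255))):
        m=cv2.inRange(h,lo,hi);k,l,st,ce=cv2.connectedComponentsWithStats(m)
        for i in range(1,k):
            if st[i,4]>25:
                q=P[(l==i)&(d>0)];print(n,c,st[i],ce[i].round(1),np.median(q,0).round(4),q.min(0).round(3),q.max(0).round(3))
E
```

```text
0.0 [0.20820007 0.56214555 0.23025398] [ 8.20808649e-01  5.71202544e-01 -7.84576567e-04  4.47130518e-04] 0.08502559810646844 0.0187
top blue [   0    0   48   41 1065] [22.4 21.4] [0.8534 0.2227 0.0274] [0.838 0.196 0.001] [0.898 0.265 0.042]
top blue [ 113    0   90   43 3789] [158.   20.8] [0.839  0.0206 0.0608] [ 0.811 -0.039  0.051] [0.872 0.082 0.066]
top blue [262 147  11  53 360] [267.7 176.2] [ 0.6176 -0.1309  0.085 ] [ 0.595 -0.136  0.011] [ 0.675 -0.123  0.089]
top blue [293 266  12  62 414] [298.1 303.4] [ 0.4554 -0.1699  0.0852] [ 0.423 -0.18   0.01 ] [ 0.506 -0.162  0.089]
top orange [169 138  17  16 229] [177.  145.8] [ 6.761e-01 -6.000e-04  1.480e-02] [ 0.666 -0.013  0.012] [0.688 0.011 0.02 ]
top orange [464 233  18  78 411] [469.  271.8] [ 0.498  -0.4049  0.0223] [ 0.446 -0.424  0.014] [ 0.553 -0.401  0.027]
top orange [192 258  18  16 242] [200.  265.4] [ 0.5062 -0.0363  0.0149] [ 0.496 -0.048  0.01 ] [ 0.517 -0.025  0.019]
scene blue [527  88  33  31 659] [546.7 103. ] [0.7066 0.6024 0.0878] [ 0.475  0.575 -0.258] [0.753 1.458 0.091]
scene blue [208 178  24  39 420] [217.8 195.1] [ 0.4603 -0.1729  0.0684] [ 0.43  -0.176  0.037] [ 0.492 -0.162  0.087]
scene blue [ 519  198   41   58 1121] [539.1 231.9] [0.8704 0.2102 0.0286] [0.829 0.196 0.003] [0.909 0.322 0.043]
scene blue [287 215  28  45 621] [298.6 234. ] [ 0.6244 -0.1335  0.0684] [ 0.594 -0.136  0.037] [ 0.66  -0.083  0.088]
scene blue [ 436  239   91   76 3742] [481.4 275.1] [0.8571 0.0132 0.0619] [ 0.798 -0.039 -0.001] [0.896 0.084 0.065]
scene orange [284 194  16  10  93] [291.3 198.7] [ 0.5082 -0.0348  0.0154] [ 0.493 -0.046  0.011] [ 0.52  -0.021  0.017]
scene orange [363 230  18  13 119] [371.6 236.2] [6.781e-01 4.000e-04 1.550e-02] [ 0.665 -0.011  0.01 ] [0.689 0.017 0.018]
scene orange [ 86 275  42  55 337] [110.2 300.1] [ 0.5109 -0.4053  0.0224] [ 0.449 -0.423  0.013] [ 0.555 -0.401  0.025]
```

View pics/top0.png

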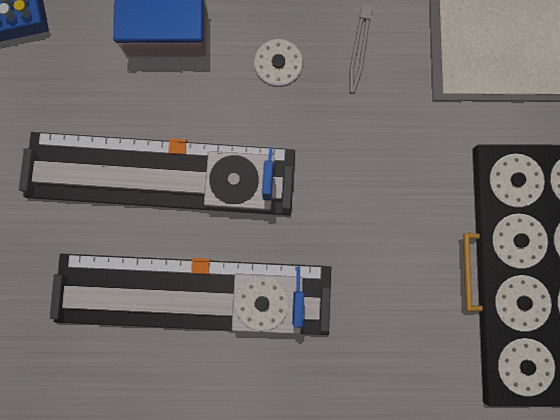

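View pics/scene0.png

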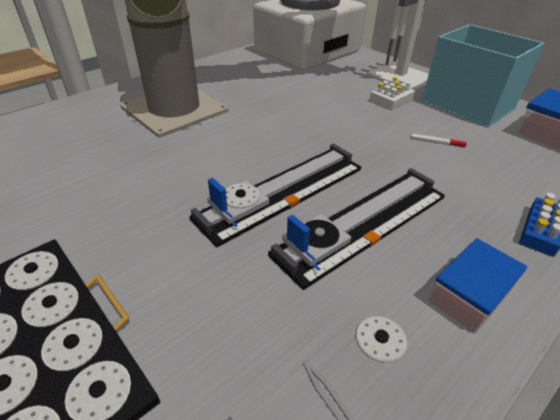

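The top view shows the disc's slide as the lower one: tab at about (298,310), band at (200,265), pushed leftwards (+y world). The empty slide is the upper one: tab at (268,180), band at (177,146). Next I measure the disc's slide axis and heights.

Run:
```python
from h import *
from scipy.spatial.transform import Rotation as Ro
ci=robot.camera_info("top");z=np.load("top0.npz");im,d=z["im"],z["d"];P=cloud(ci,d);h=cv2.cvtColor(im,cv2.COLOR_BGR2HSV)
# axis: white scale of lower slide
sub=np.zeros(d.shape,np.uint8);sub[250:285,66:325]=1
m=(cv2.inRange(h,(0,0,185),(180,40,255))>0)&(sub>0)&(abs(P[...,2]-.015)<.006)
vx=cv2.fitLine(P[m][:,:2].astype(np.float32),cv2.DIST_HUBER,0,1e-3,1e-3).ravel();print("scale",vx)
a=vx[:2]*np.sign(vx[1]);b=np.array([a[1],-a[0]])
bl=cv2.inRange(h,(95,110,50),(130,255,255))>0;bl[:,:280]=0;bl[:250]=0;bl[:,330:]=0
q=P[bl&(P[...,2]>.08)&(P[...,2]<.092)];
print("tabtop n",len(q));s=q[:,:2]@a;c=q[:,:2]@b
print("along",s.min(),np.median(s),s.max(),"across",c.min(),c.max(),q[:,2].max())
v,u=np.nonzero(bl&(P[...,2]>.08));
R=np.array([ray(ci,x,y,.086) for x,y in zip(u,v)]);print("ray along",(R[:,:2]@a).min(),(R[:,:2]@a).max(),(R[:,:2]@b).min(),(R[:,:2]@b).max())
q=P[bl&(P[...,2]<.03)&(P[...,2]>0)];print("pointer",len(q),np.median(q[:,:2]@a),np.median(q[:,:2]@b),(q[:,:2]@b).max())
o=cv2.inRange(h,(5,140,120),(22,255,255))>0;o[:250]=0;o[:,:185]=0;o[:,215:]=0
v,u=np.nonzero(o);R=np.array([ray(ci,x,y,.015) for x,y in zip(u,v)])[:,:2];print("band",R.mean(0),(R@a).min(),(R@a).max(),(R@a).mean(),(R@b).mean())
e=P[270:335,318:334].reshape(-1,3);print("endblock z",np.percentile(e[:,2],[50,90,98]),"along",np.percentile(e[e[:,2]>.02][:,:2]@a,[2,98]))
print("axis",a, "yaw deg",np.degrees(np.arctan2(-a[0],a[1])))
T=Ro.from_quat(robot.observe()["tcp_rot"]).as_matrix();print(T.round(3))
```

```text
scale [ 0.04462913  0.99900365  0.49875715 -0.02624743]
tabtop n 331
along -0.15441840625771314 -0.14863391287647643 -0.1427182926361132 across 0.43546375689757616 0.47870849189228526 0.08908629364149064
ray along -0.1542844894643852 -0.1426468754969263 0.43566267957477595 0.4787081273233157
pointer 34 -0.14919815988750396 0.5056306993476494 0.5130754076616884
band [ 0.50697388 -0.03637797] -0.025606183209968953 -0.0020086685293533245 -0.013715926165838844 0.5080922757208911
endblock z [0.01252132 0.02993139 0.03127058] along [-0.19254632 -0.17814552]
axis [0.04462913 0.99900365] yaw deg -2.55791
[[ 0.347  0.938 -0.001]
 [ 0.938 -0.347 -0.002]
 [-0.002 -0.    -1.   ]]
```

>>> {"name": "play_rows", "arguments": {
  "steps": "0 0 0 0 6.56;0 0 0 0 6.56;0 0 0 0 6.56;0 0 0 0 6.56;0 0 0 0 6.56;0 0 0 0 6.56;0 0 0 0 6.56;0 0 0 0 6.56;0 0 0 0 6.56;0 0 0 0 6.56;0 0 0 0 6.56;0 0 0 0 0;0 0.9 1.5 0 0;0 0.9 2.5 0 0;0 0.9 2.5 0 0;0 0.9 2.5 0 0;0 0.9 2.5 0 0;0 0.9 2.5 0 0;0 0.9 2.5 0 0;0 0.9 2.5 0 0"
}}

```text
clock: 1.77
tcp_pos: [0.2721, 0.3684, 0.231]
tcp_rot: [1.0, -0.019, -0.0, 0.0]
contact_force: [0.4, 0.4, 0.5]
gripper_width: 0.0
```

>>> {"name": "play_rows", "arguments": {
  "steps": "0 0.9 2.5 0 0;0 0.9 2.5 0 0;0 0.9 2.5 0 0;0 0.9 2.5 0 0;0 0.9 2.5 0 0;0 0.9 2.5 0 0;0 0.9 2.5 0 0;0 0.9 2.5 0 0;0 0.9 2.5 0 0;0 0.9 2.5 0 0;0 0.9 2.5 0 0;0 0.9 2.5 0 0;0 0.9 2.5 0 0;0 0.9 2.5 0 0;0 0.9 2.5 0 0;0 0.9 2.5 0 0;0 0.9 2.5 0 0;0 0.9 2.5 0 0;0 0 0 0 0;0 0 0 0 0"
}}

```text
clock: 3.43
tcp_pos: [0.4142, -0.0879, 0.2309]
tcp_rot: [1.0, -0.021, -0.0, -0.0]
contact_force: [-0.0, -0.1, -0.0]
gripper_width: -0.0005
```

```bash
cat >> h.py <<'E'
a=np.array([.04463,.9990]);b=np.array([.9990,-.04463])
def st():
    from scipy.spatial.transform import Rotation as Ro
    s=robot.observe();p=s["tcp_pos"];T=Ro.from_quat(s["tcp_rot"]).as_matrix()
    print("t",s["clock"],"along",(p[:2]@a).round(4),"across",(p[:2]@b).round(4),"z",p[2].round(4),"F",np.round(s["contact_force"],1),"yawerr",np.degrees(np.arctan2(T[:2,0]@a,T[:2,0]@b)).round(2),"w",s["gripper_width"])
E
python3 -c "
from h import *
st()"
```

```text
t 3.4333 along -0.0693 across 0.4177 z 0.2309 F [-0.  -0.1 -0. ] yawerr 0.12 w -0.000503845030941816
```

>>> {"name": "play_rows", "arguments": {
  "steps": "0 0.8 2.4 0 0;0 0.8 2.4 0 0;0 0.8 2.4 0 0;0 0.8 2.4 0 0;0 0.7 2.2 0 0;0 0 0 0 0;0 0 0 2 0;0 0 0 2 0;0 0 0 2 0;0 0 0 2 0;0 0 0 2 0;0 0 0 2 0;0 0 0 2 0;0 0 0 1.5 0;0 0 0 1 0;0 0 0 0 0;0 0 0 0 0"
}}

```text
clock: 4.85
tcp_pos: [0.4481, -0.2056, 0.0663]
tcp_rot: [1.0, -0.021, -0.0, -0.0]
contact_force: [1.3, -0.3, 0.1]
gripper_width: 0.0003
```

```bash
cat >> h.py <<'E'
def look(n):
    ci=robot.camera_info("top");im,d=robot.read_camera("top");cv2.imwrite(f"pics/{n}.png",im)
    P=cloud(ci,d);h=cv2.cvtColor(im,cv2.COLOR_BGR2HSV)
    bl=cv2.inRange(h,(95,110,50),(130,255,255))>0
    for nm,r0,r1 in(("empty",130,225),("chip",235,345)):
        M=bl.copy();M[:r0]=0;M[r1:]=0
        q=P[M&(P[...,2]>.08)&(P[...,2]<.092)][:,:2]@a
        v,u=np.nonzero(M&(P[...,2]>0.003)&(P[...,2]<.03))
        R=np.array([ray(ci,x,y,.015)[:2]@a for x,y in zip(u,v)])
        print(nm,"tabtop",(np.percentile(q,[2,98]).round(4),((q.min()+q.max())/2).round(4)) if len(q) else None,len(q),"pointer",np.median(R).round(4) if len(R) else None,len(R))
    o=cv2.inRange(h,(5,140,120),(22,255,255))>0;o[:250]=0;o[:,:185]=0;o[:,215:]=0
    v,u=np.nonzero(o);R=np.array([ray(ci,x,y,.015)[:2]@a for x,y in zip(u,v)]);print("band",R.min().round(4),R.max().round(4),R.mean().round(4),len(R))
E
python3 -c "
from h import *
st();look('t1');im,_=robot.read_camera('scene');cv2.imwrite('pics/s1.png',im)"
```

```text
t 4.85 along -0.1854 across 0.4568 z 0.0663 F [ 1.3 -0.3  0.1] yawerr 0.16 w 0.000348381703824524
empty tabtop (array([-0.1077, -0.0973]), np.float64(-0.1023)) 287 pointer -0.1028 20
chip tabtop None 0 pointer None 0
band -0.0256 -0.002 -0.0137 242
```

View pics/s1.png

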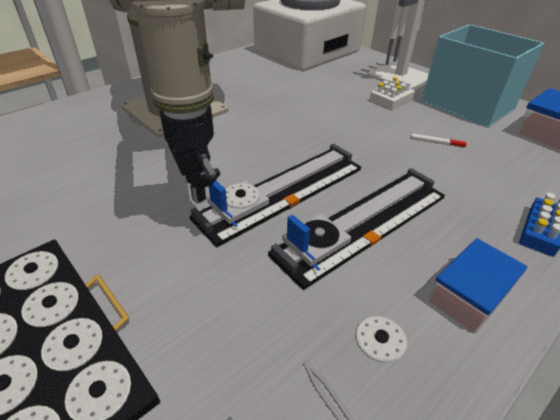

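View pics/t1.png

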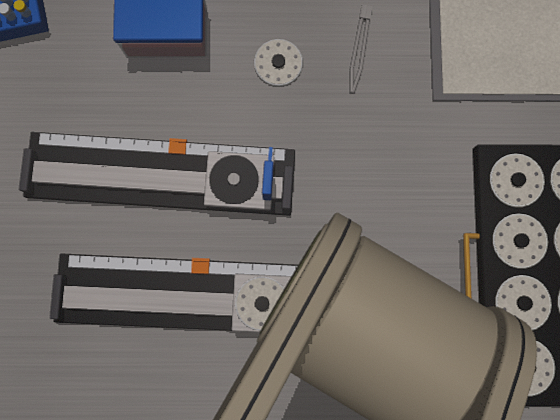

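>>> {"name": "play_rows", "arguments": {
  "steps": "0 0 0 0.6 0;0 0 0 0.4 0;0 0 -0.5 0 0;0 0 -0.5 0 0;0 0 -0.5 0 0;0 0 -0.5 0 0;0 0 -0.8 0 0;0 0 -0.8 0 0;0 0 -0.8 0 0;0 0 -0.8 0 0;0 0 -0.8 0 0;0 0 -0.8 0 0"
}}

```text
clock: 5.95
tcp_pos: [0.4513, -0.1391, 0.0565]
tcp_rot: [1.0, -0.022, 0.0, 0.001]
contact_force: [1.4, -8.0, -3.3]
gripper_width: -0.0
```

```bash
cat >> h.py <<'E'
def looks(n):
    ci=robot.camera_info("scene");im,d=robot.read_camera("scene");cv2.imwrite(f"pics/{n}.png",im)
    P=cloud(ci,d);h=cv2.cvtColor(im,cv2.COLOR_BGR2HSV);A=P[...,:2]@a;B=P[...,:2]@b
    bl=(cv2.inRange(h,(95,110,50),(130,255,255))>0)&(d>0)&(B>.42)&(B<.53)&(A>-.2)&(A<.1)
    q=A[bl&(P[...,2]>.04)];v,u=np.nonzero(bl&(P[...,2]<.032)&(B>.485))
    R=np.array([ray(ci,x,y,.015)[:2]@a for x,y in zip(u,v)])
    print("tab pct",len(q),np.percentile(q,[2,25,50,75,98]).round(4),"pointer",len(v),(np.median(R).round(4),np.median(A[v,u]).round(4)) if len(v) else None)
    o=(cv2.inRange(h,(5,140,120),(22,255,255))>0)&(abs(B-.508)<.03)&(abs(A+.014)<.04)
    v,u=np.nonzero(o);R=np.array([ray(ci,x,y,.015)[:2]@a for x,y in zip(u,v)]);print("band",R.min().round(4),R.max().round(4),R.mean().round(4))
E
python3 -c "
from h import *
st();looks('s2');c=cv2.imread('pics/s2.png')[130:270,160:400];cv2.imwrite('pics/s2c.png',cv2.resize(c,None,fx=3,fy=3))"
```

```text
t 5.95 along -0.1188 across 0.4571 z 0.0565 F [ 1.4 -8.  -3.3] yawerr 0.08 w -3.13727292238818e-05
tab pct 225 [-0.1135 -0.1063 -0.1055 -0.1022 -0.097 ] pointer 19 (np.float64(-0.0937), np.float64(-0.0999))
band -0.0244 0.0 -0.0124
```

View pics/s2c.png

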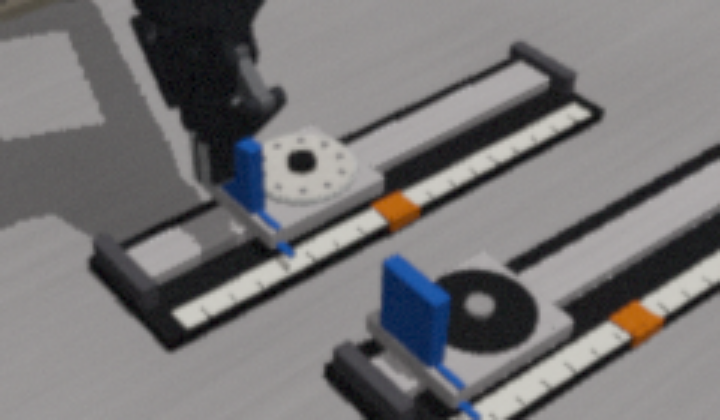

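The picture shows the shut fingers behind the disc slide's tab at crop (250,175), and the carriage has moved. The tab sits about 17 mm ahead of the TCP. I'll push on to about 35 mm short of the band.

>>> {"name": "play_rows", "arguments": {
  "steps": "0 0 -0.6 0 0;0 0 -0.7 0 0;0 0 -0.7 0 0;0 0 -0.7 0 0;0 0 -0.7 0 0;0 0 -0.6 0 0;0 0 -0.5 0 0;0 0 -0.3 0 0;0 0 -0.2 0 0;0 0 -0.1 0 0;0 0 0 0 0;0 0 0 0 0;0 0 0 0 0;0 0 0 0 0;0 0 0 0 0;0 0 0 0 0;0 0 0 0 0;0 0 0 0 0"
}}

```text
clock: 7.5
tcp_pos: [0.4536, -0.0879, 0.0565]
tcp_rot: [1.0, -0.022, 0.0, 0.0]
contact_force: [0.3, -5.1, -1.7]
gripper_width: -0.0006
```

```bash
python3 -c "
from h import *
st();looks('s3');look('t3');c=cv2.imread('pics/s3.png')[130:270,160:400];cv2.imwrite('pics/s3c.png',cv2.resize(c,None,fx=3,fy=3));st()"
```

```text
t 7.5 along -0.0676 across 0.4571 z 0.0565 F [ 0.3 -5.1 -1.7] yawerr 0.07 w -0.000580880899548215
tab pct 215 [-0.0637 -0.0552 -0.0544 -0.0517 -0.0467] pointer 16 (np.float64(-0.041), np.float64(-0.0491))
band -0.0244 0.0 -0.0125
empty tabtop (array([-0.1077, -0.0973]), np.float64(-0.1023)) 285 pointer -0.1028 20
chip tabtop None 0 pointer None 0Traceback (most recent call last):
  File "<string>", line 3, in <module>
    st();looks('s3');look('t3');c=cv2.imread('pics/s3.png')[130:270,160:400];cv2.imwrite('pics/s3c.png',cv2.resize(c,None,fx=3,fy=3));st()
                     ~~~~^^^^^^
  File "h.py", line 27, in look
    v,u=np.nonzero(o);R=np.array([ray(ci,x,y,.015)[:2]@a for x,y in zip(u,v)]);print("band",R.min().round(4),R.max().round(4),R.mean().round(4),len(R))
                                                                                            ~~~~~^^
    return umr_minimum(a, axis, None, out, keepdims, initial, where)
ValueError: zero-size array to reduction operation minimum which has no identity
```

View pics/t3.png

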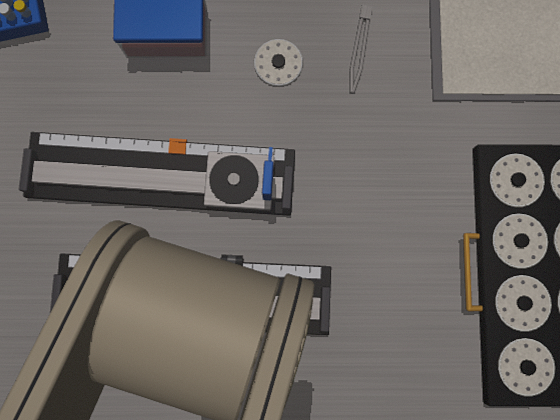

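The carriage has stood still for over 0.6 s, with the pointer about 37 mm short by both estimates. Now small taps.

>>> {"name": "play_rows", "arguments": {
  "steps": "0 0 -0.5 0 0;0 0 0 0 0;0 0 0 0 0;0 0 -0.5 0 0;0 0 0 0 0;0 0 0 0 0;0 0 -0.5 0 0;0 0 0 0 0;0 0 0 0 0;0 0 -0.5 0 0;0 0 0 0 0;0 0 0 0 0;0 0 -0.5 0 0;0 0 0 0 0;0 0 0 0 0;0 0 -0.4 0 0;0 0 0 0 0;0 0 0 0 0"
}}

```text
clock: 9.1
tcp_pos: [0.4549, -0.0587, 0.0565]
tcp_rot: [1.0, -0.022, 0.0, 0.0]
contact_force: [2.4, -3.0, -0.9]
gripper_width: 0.0
```

```bash
python3 -c "
from h import *
st();looks('s4');c=cv2.imread('pics/s4.png')[130:270,160:400];cv2.imwrite('pics/s4c.png',cv2.resize(c,None,fx=3,fy=3))"
```

```text
t 9.1 along -0.0383 across 0.4571 z 0.0565 F [ 2.4 -3.  -0.9] yawerr 0.08 w 2.0110980506147953e-05
tab pct 206 [-0.0358 -0.026  -0.0253 -0.0227 -0.0176] pointer 13 (np.float64(-0.011), np.float64(-0.0196))
band -0.0244 0.0 -0.0116
```

View pics/s4c.png

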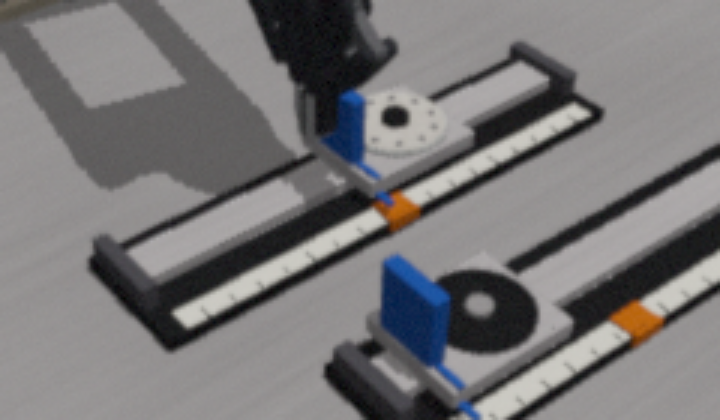

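The pointer tip is now at the near edge of the orange band, crop (385,200), about 7 mm short of the middle. Two more small taps, then I back off and lift.

>>> {"name": "play_rows", "arguments": {
  "steps": "0 0 -0.4 0 0;0 0 0 0 0;0 0 0 0 0;0 0 -0.3 0 0;0 0 0 0 0;0 0 0 0 0;0 0 0 0 0;0 0 1 0 0;0 0 1 0 0;0 0 1 0 0;0 0 1 0 0;0 0 0 0 0;0 0 0 -2 0;0 0 0 -2 0;0 0 0 -2 0;0 0 0 -2 0;0 0 0 -2 0;0 0 0 -2 0;0 0 0 -2 0;0 0 0 0 0"
}}

```text
clock: 10.82
tcp_pos: [0.4553, -0.0924, 0.2009]
tcp_rot: [1.0, -0.022, 0.003, 0.001]
contact_force: [1.0, -0.8, 0.9]
gripper_width: 0.0004
```

>>> {"name": "play_rows", "arguments": {
  "steps": "0 0 3 -1 0;0 0 3 -1 0;0 0 3 -1 0;0 0 3 -1 0;0 0 3 -1 0;0 0 3 0 0;0 0 3 0 0;0 0 3 0 0;0 0 3 0 0;0 0 3 0 0;0 0 0 0 0;0 0 0 0 0"
}}

```text
clock: 11.82
tcp_pos: [0.4393, -0.3925, 0.2448]
tcp_rot: [1.0, -0.023, -0.001, -0.001]
contact_force: [-0.9, 1.0, -0.4]
gripper_width: -0.0002
```

```bash
python3 -c "
from h import *
st();looks('s5');look('t5')"
```

```text
t 11.8167 along -0.3725 across 0.4564 z 0.2448 F [-0.9  1.  -0.4] yawerr -0.09 w -0.00017573262718096626
tab pct 396 [-0.02   -0.019  -0.0183 -0.0163 -0.0099] pointer 14 (np.float64(-0.0044), np.float64(-0.0131))
band -0.0244 -0.0005 -0.0135
empty tabtop (array([-0.1077, -0.0973]), np.float64(-0.1023)) 285 pointer -0.1028 20
chip tabtop (array([-0.0201, -0.0097]), np.float64(-0.0148)) 320 pointer -0.0135 30
band -0.0256 -0.002 -0.014 176
```

View pics/t5.png

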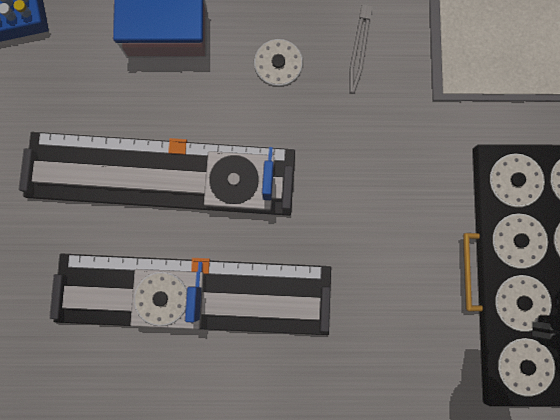

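The top view shows the pointer at (200,265), in the middle of the orange band. The empty slide hasn't moved, with its tab still at (268,180), and the gripper is clear in the air.

```bash
python3 -c "
from h import *
st();print(robot.job_done())"
```

```text
t 11.9167 along -0.3708 across 0.457 z 0.2454 F [0.7 0.5 1.3] yawerr 0.04 w 0.0004176635077551404
the job is handed in; nothing more can be done
None
```

I pushed the disc's slide with shut fingers on the back of its tab until it was about 37 mm short of the band's middle. I held it still there for about 0.7 s, then moved it on in eight taps of 3–5 mm, keeping the fingers on the tab between taps. After that I backed off, lifted clear and handed the job in at about 12 s.

**Disc's slide:** The last top view puts the tab about 1 mm short of the band's middle, and the pointer within 0.5 mm of it. The scene camera's depth reading agrees to about 1 mm.

**One disagreement:** The scene camera's ray-cast onto the scale's plane put the pointer 9 mm further on. I set that aside because it ran 6–9 mm ahead of the same camera's depth reading in every measurement, probably because the visible part of the pointer sits higher than that plane.

**Empty slide:** Its tab read the same, to 0.1 mm, in all three top-view checks during the job, the last one after the final tap. The gripper ended about 24 cm above the bench, touching nothing.

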